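# Set the extractor's suction wheel, then start it

### The arm

A 7-joint arm with a two-finger parallel gripper is mounted at the origin on a cart in front of the work surface, level with it; the furniture and walls round the work are solid. World frame = base frame: x ahead of the robot, y to its left, z up, the work surface at z = 0. Lengths are in m, angles in degrees, forces in N, time in s.
With the tool pointing down it reaches from about 0.4 to 0.925 m from the base axis. Payload 4.1 kg.
Tool frame: the origin (TCP) lies midway between the tips of the shut fingers; the grasp point (between the pads) lies 19 mm behind it; z points along the fingers, y is the line along which they close (so a half turn about z gives the same grasp; the last joint's range is limited). The gripper opens to 85 mm and grips with 20 to 120 N. Pads are 22 mm wide; open, the fingers measure 114 mm over their backs; the gripper's body (76 mm by 85 mm) begins 54 mm behind the grasp point. The pads swing forward as they close: fully open they stand 13 mm farther back than shut.
Start: joints at [-80.443, 22.827, 2.584, 88.041, -1.071, 69.15, -2.905], TCP at [0.171, 0.627, 0.231] pointing down, gripper open.
Joint ranges: [-161.44, 161.44], [-28.35, 127.94], [-78.24, 83.42], [0, 140.83], [-78.03, 258.03], [13.02, 114.36], [-168.23, 168.23]. Speed limits (degrees/s): [147.25, 147.25, 180, 180, 180, 180, 180].

### API

Orientations are given as a 3x3 rotation matrix whose columns are the frame's x, y, z axes.
In Python, from bench import read_state, read_camera, sign_off gives the robot as it stands.
- The arm moves only by the tool jog_arm, never from a script. Its argument "plan" is a list of rows, each an object of numbers: "x", "y", "z": the shift along the tool's x, y, z in m; "ax", "ay", "az": the turn, a rotation vector about the tool's x, y, z in degrees; "fingers": the finger opening in m, from 0 to 0.0854. A call has 1 to 5 rows; each row is the pose to reach, as a shift and turn from the pose commanded when the call began, along the tool's axes at that moment; what a row does not reach only later rows make up. A row lasts 1/8 s, in which the tool goes at most 62.5 mm and 10.7 degrees, less where a joint would pass 70% of its speed; a pose out of reach is approached as far as the arm can. A call with a gripper value outside its range is refused whole. The fingers move at their own pace and stop on an object; "grip_force" is the grip in N (left out, the last holds). Time passes only in rows, so rows that repeat a pose let the fingers close. It gives the time, the measured TCP pose, the force, the opening and the grip force at its end, in the units of the state.
- read_state(): the state, without advancing time (a new reading comes with each control period).
- read_camera(name): name is "scene" or "top" or "wrist"; returns a dict with "frame" (420x560x3 uint8, red, green, blue), "range_z" (420x560 float32, m along the optical axis (not along the pixel's ray), 0 where there is no reading), "fx", "fy", "cx", "cy" (pixels), "R" (3x3) and "t" (3): a world point X has camera coordinates R X + t. Camera axes: x right, y down, z forward; pixel columns grow to the right and rows downward; lengths in m; the calibration is good to about 2 mm. A picture is of the moment at which its call begins.
- sign_off(): hands the job in; it is judged then, once.
The state is a dict: "time": time; "joint_positions": joint angles; "joint_vel": joint speeds; "tau": joint torques, N m; "tcp_pos": TCP position; "orientation": TCP orientation; "wrist_force": force on the tool from outside, world axes, zero at the start; "torque": the same for the moment, N m; "width": opening from 0.0 (shut) to 1.0 (fully open); "finger_force": force on a finger pad.
Only numpy, scipy, OpenCV 4.12 (cv2) and the standard library are available. Lean on these libraries where they do the work, as an engineer would, in place of code of your own. Each camera call takes 0.05 s, during which the arm holds its last target. There are 200 camera calls.

### The job

Set the dust extractor: with a fingertip, stroke the knurled wheel on the control box round away from the robot until its white bar stands at the white marks on the guards and has clicked in there. Only then press the round start button beside it fully down with a fingertip and let it go. Only touch: do not lift the box, push it out of place or disturb the things round it.

Things in the scene. Friction and masses are not known exactly. Their poses are not given: they have to be found in the camera images.
- control_box: Grey box, 116 (x) x 176 (y) x 58 mm high, about 1.5 to 2.3 kg, loose on rubber feet on the table. Origin: centre of its underside; x is the way the top of the wheel must move (away from the robot, within 25 degrees of straight ahead), y left, z up. The wheel is on the left of its top (y = +42 mm), the start button on the right (y = -48 mm). A cable gland sticks 20 mm out of the far face.
- wheel_top (a point): Topmost point of the unpressed wheel's rim, mid-width, 80 mm above the table; fixed to the box, axes as the box's. The wheel: black, 70 mm diameter, 30 mm wide, fine cross ridges, axis along the box's y, 35 mm below this point. It stands 13 mm above the guard cheeks on both sides (outer faces 25 mm from its middle plane) and 22 mm above the box's top.
- wheel (a joint): Angle of the wheel, rad; grows as its top moves along the box's +x. Clicks at -0.90, -0.45, 0 and 0.45 (15.8 mm of rim each); about 1.2 N at the rim takes it over a click, past half way it snaps on by itself once let go. At 0 its white cross bar is at the very top, between the white marks on the guards: the setting wanted. Starts at -0.45 or -0.90. If past 0, stroke it back.
- carriage (a joint): How far the whole sprung wheel is pressed down, m: 0 to 0.005. It starts to sink at about 1.5 N and gives 1 mm per further newton, about 6.5 N at the stop. A fingertip resting on its top with 3 to 6 N and moved along the box's x carries the rim with it.
- start_button (a joint): How far the start button is pressed, m: 0 up, 0.006 fully down (needs about 5 N); it springs back.
- start_button_top (a point): Centre of the top of the start button: round grey cap of 28 mm diameter in a black ring on the right of the box's top; it moves straight down.
- screw_box_b: Small brown cardboard box, 44 x 58 x 43 mm, left of the control box; loose, to be left alone. Origin: centre of its underside.
- bit_case: Green and black flat case, 62 x 88 x 26 mm, right of the control box; loose, to be left alone. Origin: centre of its underside.
- rail_offcut: White piece of rail, 25 x 86 x 24 mm, on the robot's side of the control box; loose, to be left alone. Origin: centre of its underside.

How it is judged:
By the outcome, as a careful person would: the job done as asked, in the order asked, and still so for the second after the job is handed in, with the robot touching nothing.
It also fails if it takes over 58 s, if anything falls off the work surface, if the arm or the gripper's body presses on something with over 40 N, if the wrist force passes 120 N, or if a joint passes its speed limit or range.

## Working session

There is one attempt and no reset: what is moved stays moved. The work goes in short steps, Python scripts to look and compute and a tool call to move; the robot and the scene stay as the last step left them, time stands still between calls to the robot, and variables do not carry over. Pictures are saved under pics/ and viewed, at most 10 in all, crops included, and the job is handed in when it is done.

Besides the shell and the picture viewer there is one more tool, called after "Call:" as name([rows], argument=value, ...), one row to a line, values as JSON. jog_arm: Moves the arm, as the interface text tells. Its arguments: {"type":"object","properties":{"plan":{"type":"array","items":{"type":"object","properties":{"x":{"type":"number"},"y":{"type":"number"},"z":{"type":"number"},"ax":{"type":"number"},"ay":{"type":"number"},"az":{"type":"number"},"fingers":{"type":"number"}}}},"grip_force":{"type":"number"}},"required":["plan"]}

```bash
mkdir -p pics; cat > h.py <<'E'
import numpy as np, cv2
from bench import read_state, read_camera
def cam(n, save=None):
    c=read_camera(n)
    if save: cv2.imwrite('pics/'+save, c['frame'][:,:,::-1])
    z=c['range_z']; v,u=np.indices(z.shape)
    P=np.stack([(u-c['cx'])/c['fx']*z,(v-c['cy'])/c['fy']*z,z],-1)
    W=(P-np.array(c['t']))@np.array(c['R'])
    W[z==0]=np.nan
    return c,W
E
python3 - <<'E'
from h import *
c,W=cam('top','top.png'); np.save('top.npy',W)
c2,W2=cam('scene','scene.png'); np.save('scene.npy',W2)
cv2.imwrite('pics/both.png',cv2.resize(np.hstack([c['frame'],c2['frame']])[:,:,::-1],(800,300)))
s=read_state(); print(s)
for n,w in (('top',W),('scene',W2)): print(n,w[210,280],w[100,100],w[300,450])
E
```

```text
{'time': 0.1, 'joint_positions': array([-80.44400965,  22.8662728 ,   2.57860303,  88.10715111,
        -1.07152777,  69.14934729,  -2.90596483]), 'joint_vel': array([ 0.01784324, -0.24542877, -0.09930248, -0.19076384,  0.0487882 ,
        0.11287359, -0.04696535]), 'tau': array([ 3.34519573e-03, -4.76262367e+01,  1.36997312e+00, -2.54950297e+01,
        1.19654418e-02,  5.13974242e-03,  5.69169885e-06]), 'tcp_pos': array([0.17054075, 0.62664149, 0.23038108]), 'orientation': array([[-9.64918908e-01,  2.62547859e-01, -3.49798986e-04],
       [ 2.62548071e-01,  9.64917441e-01, -1.68582921e-03],
       [-1.05083706e-04, -1.71852753e-03, -9.99998518e-01]]), 'wrist_force': array([ 1.17477222, -1.22160423, -0.10462917]), 'torque': array([ 0.06466947, -0.03072293, -0.03274782]), 'finger_force': 0.0, 'width': 1.0027702721613214}
top [ 0.52468862  0.02303556 -0.00189163] [0.77584586 0.41957211 0.06056574] [ 0.21838673 -0.59877736 -0.80302467]
scene [ 0.57340344  0.05432156 -0.00078117] [0.55939358 1.07757117 0.00369487] [ 6.07669369e-01 -3.74871681e-01  5.06058416e-04]
```

View pics/top.png

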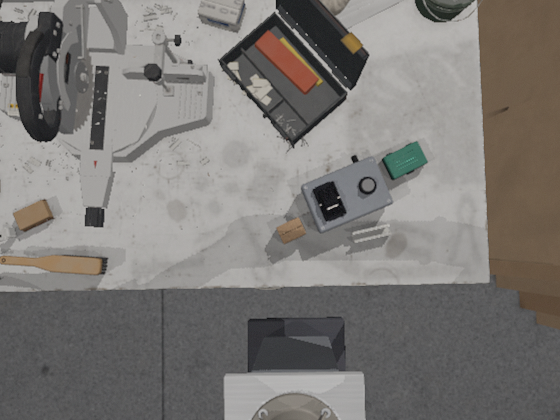

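View pics/scene.png

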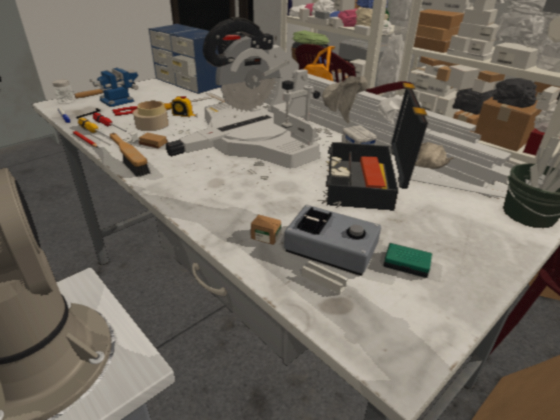

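The top view shows the control box at about (347,195). The wheel is at (330,200) with its bar visible, the button at (368,185), the screw box at (290,231), the bit case at (405,160) and the rail at (370,235). Next I compute the box pose from the depth points.

```bash
python3 - <<'E'
from h import *
W=np.load('top.npy'); S=np.load('scene.npy')
f=cv2.imread('pics/top.png')
for n,Q in (('top',W),('scene',S)):
    m=(abs(Q[...,2]-.058)<.007)&(Q[...,0]>.35)&(Q[...,0]<.75)&(Q[...,1]>-.3)&(Q[...,1]<.05)
    k,l,st,ce=cv2.connectedComponentsWithStats(m.astype(np.uint8))
    i=1+np.argmax(st[1:,4]); p=Q[l==i]
    r=cv2.minAreaRect(p[:,:2].astype(np.float32)*1000); print(n,r,np.median(p[:,2]),st[i], cv2.boxPoints(r))
print(W[185,368],W[192,372],W[200,330],W[165,350])
cv2.imwrite('pics/c.png',cv2.resize(f[140:260,260:440],(720,480),interpolation=cv2.INTER_CUBIC))
E
```

```text
top ((552.367431640625, -126.94937133789062), (115.86968994140625, 176.05807495117188), 21.267189025878906) 0.05704500460532598 [ 301  157   92   76 3506] [[ 466.4483    -65.929184]
 [ 530.3077   -229.99754 ]
 [ 638.28656  -187.96956 ]
 [ 574.4272    -23.9012  ]]
scene ((554.0770263671875, -128.6055145263672), (118.881103515625, 175.12059020996094), 20.986953735351562) 0.058404073152359195 [ 285  205   97   54 2460] [[ 467.21948   -68.142746]
 [ 529.9398   -231.6462  ]
 [ 640.9346   -189.06828 ]
 [ 578.21423   -25.564835]]
[ 0.56991964 -0.17150021  0.07000632] [ 0.55568608 -0.18143819  0.05831524] [ 0.53820665 -0.08780258  0.07970691] [ 0.61691219 -0.1353962   0.055085  ]
```

View pics/c.png

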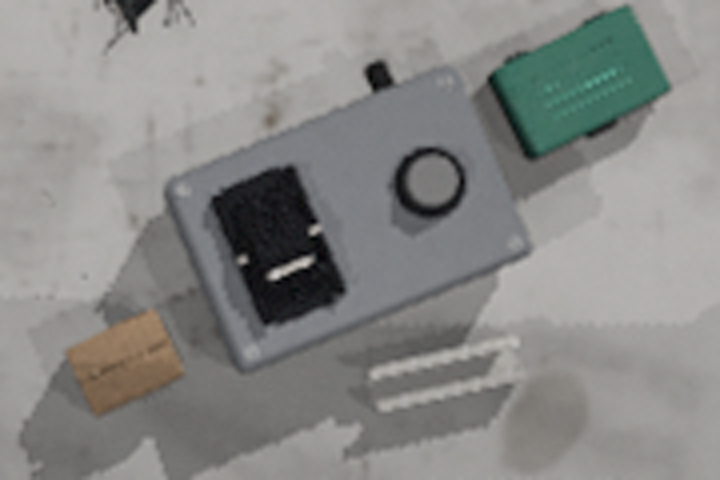

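Call:
jog_arm([
  {"x": -0.048,"y": -0.039,"z": -0.01,"az": 5,"fingers": 0},
  {"x": -0.096,"y": -0.078,"z": -0.02,"az": 10,"fingers": 0},
  {"x": -0.143,"y": -0.116,"z": -0.02,"az": 15,"fingers": 0},
  {"x": -0.191,"y": -0.155,"z": -0.02,"az": 20,"fingers": 0},
  {"x": -0.239,"y": -0.194,"z": -0.02,"az": 25,"fingers": 0},
], grip_force=40)

```text
validation failed for argument at $.pl...
```

Call:
jog_arm([
  {"x": -0.048,"y": -0.039,"z": -0.01,"ax": 0.0,"ay": 0.0,"az": 5.0,"fingers": 0.0},
  {"x": -0.096,"y": -0.078,"z": -0.02,"ax": 0.0,"ay": 0.0,"az": 10.0,"fingers": 0.0},
  {"x": -0.143,"y": -0.116,"z": -0.02,"ax": 0.0,"ay": 0.0,"az": 15.0,"fingers": 0.0},
  {"x": -0.191,"y": -0.155,"z": -0.02,"ax": 0.0,"ay": 0.0,"az": 20.0,"fingers": 0.0},
  {"x": -0.239,"y": -0.194,"z": -0.02,"ax": 0.0,"ay": 0.0,"az": 25.0,"fingers": 0.0},
], grip_force=40)

```text
time: 0.72
tcp_pos: [0.3512, 0.3753, 0.2511]
orientation: [[-0.762, 0.648, -0.0], [0.648, 0.762, -0.0], [0.0, -0.0, -1.0]]
wrist_force: [1.5, 0.2, 0.2]
width: 0.004
finger_force: 0.0
```

Call:
jog_arm([
  {"x": -0.053,"y": -0.029,"z": 0.0,"ax": 0.0,"ay": 0.0,"az": 4.0,"fingers": 0.0},
  {"x": -0.106,"y": -0.058,"z": 0.0,"ax": 0.0,"ay": 0.0,"az": 8.0,"fingers": 0.0},
  {"x": -0.158,"y": -0.087,"z": 0.0,"ax": 0.0,"ay": 0.0,"az": 12.0,"fingers": 0.0},
  {"x": -0.211,"y": -0.115,"z": 0.01,"ax": 0.0,"ay": 0.0,"az": 16.0,"fingers": 0.0},
  {"x": -0.263,"y": -0.144,"z": 0.02,"ax": 0.0,"ay": 0.0,"az": 20.0,"fingers": 0.0},
])

```text
time: 1.35
tcp_pos: [0.4585, 0.0957, 0.2311]
orientation: [[-0.495, 0.869, 0.001], [0.869, 0.495, 0.001], [0.0, 0.001, -1.0]]
wrist_force: [0.6, 0.8, -0.7]
width: 0.004
finger_force: 0.0
```

Call:
jog_arm([
  {"x": -0.05,"y": -0.008,"z": 0.01,"ax": 0.0,"ay": 0.0,"az": 2.5,"fingers": 0.0},
  {"x": -0.1,"y": -0.015,"z": 0.03,"ax": 0.0,"ay": 0.0,"az": 5.0,"fingers": 0.0},
  {"x": -0.15,"y": -0.023,"z": 0.05,"ax": 0.0,"ay": 0.0,"az": 7.0,"fingers": 0.0},
  {"x": -0.198,"y": -0.0305,"z": 0.07,"ax": 0.0,"ay": 0.0,"az": 8.5,"fingers": 0.0},
  {"x": -0.198,"y": -0.0305,"z": 0.08,"ax": 0.0,"ay": 0.0,"az": 8.5,"fingers": 0.0},
])

```text
time: 1.98
tcp_pos: [0.5296, -0.0943, 0.1502]
orientation: [[-0.356, 0.935, -0.001], [0.935, 0.356, -0.003], [-0.002, -0.002, -1.0]]
wrist_force: [0.8, 0.2, -0.0]
width: -0.002
finger_force: 0.0
```

```bash
python3 - <<'E'
from h import *
c,W=cam('wrist','w1.png')
s=read_state();print(s['tcp_pos'],s['orientation'],s['wrist_force'])
u=np.array([.932,.362]);v=np.array([-.362,.932]);b=np.array([.5527,-.1275])
for nm,lo,hi in (('wheel',.073,.084),('btn',.065,.073),('top',.054,.061)):
    m=(W[...,2]>lo)&(W[...,2]<hi); p=W[m]
    d=p[:,:2]-b; X=d@u;Y=d@v
    k=(abs(X)<.07)&(abs(Y)<.1)&((Y>.0)|(nm!='wheel'))&((Y<-.02)|(nm!='btn'))
    X,Y,Z=X[k],Y[k],p[k,2]
    print(nm,k.sum(),[np.percentile(a,[1,50,99]).round(4) for a in (X,Y,Z)] if k.sum() else '')
E
```

```text
[ 0.52850163 -0.09123351  0.14899036] [[-3.59306035e-01  9.33211124e-01 -4.02135708e-03]
 [ 9.33219620e-01  3.59305225e-01 -9.46926970e-04]
 [ 5.61211830e-04 -4.09304590e-03 -9.99991466e-01]] [-1.23736206  0.30992956 -1.42517853]
wheel 2227 [array([-0.0184,  0.0011,  0.0223]), array([0.0284, 0.0442, 0.0576]), array([0.0732, 0.0778, 0.0809])]
btn 0 
top 14962 [array([-0.0546,  0.0105,  0.0572]), array([-0.0506,  0.0305,  0.0873]), array([0.0547, 0.0582, 0.0603])]
```

View pics/w1.png

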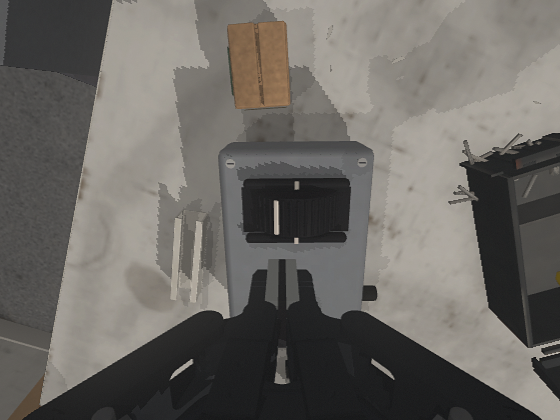

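The wrist view shows the wheel bar at (277,217) and the guard marks at (296,184) and (296,240). That is one click short, at -0.45. The fingers, near (282,270), line up with the box. Now I descend.

Call:
jog_arm([
  {"z": 0.03},
  {"z": 0.06},
  {"z": 0.067},
  {"z": 0.067},
])

```text
validation failed for argument at $.pl...
```

Call:
jog_arm([
  {"z": 0.002},
  {"z": 0.004},
  {"z": 0.005},
  {"z": 0.005},
])

```text
validation failed for argument at $.pl...
```

Call:
jog_arm([
  {"x": 0.0,"y": 0.0,"z": 0.03,"ax": 0.0,"ay": 0.0,"az": 0.0,"fingers": 0.0},
  {"x": 0.0,"y": 0.0,"z": 0.06,"ax": 0.0,"ay": 0.0,"az": 0.0,"fingers": 0.0},
  {"x": 0.0,"y": 0.0,"z": 0.067,"ax": 0.0,"ay": 0.0,"az": 0.0,"fingers": 0.0},
  {"x": 0.0,"y": 0.0,"z": 0.067,"ax": 0.0,"ay": 0.0,"az": 0.0,"fingers": 0.0},
])

```text
time: 2.52
tcp_pos: [0.5301, -0.0886, 0.0846]
orientation: [[-0.364, 0.931, -0.0], [0.931, 0.364, 0.001], [0.001, 0.0, -1.0]]
wrist_force: [0.6, -0.1, -0.2]
width: -0.0
finger_force: 0.0
```

Call:
jog_arm([
  {"x": 0.0,"y": 0.0,"z": 0.002,"ax": 0.0,"ay": 0.0,"az": 0.0,"fingers": 0.0},
  {"x": 0.0,"y": 0.0,"z": 0.004,"ax": 0.0,"ay": 0.0,"az": 0.0,"fingers": 0.0},
  {"x": 0.0,"y": 0.0,"z": 0.005,"ax": 0.0,"ay": 0.0,"az": 0.0,"fingers": 0.0},
  {"x": 0.0,"y": 0.0,"z": 0.005,"ax": 0.0,"ay": 0.0,"az": 0.0,"fingers": 0.0},
])

```text
time: 3.02
tcp_pos: [0.5303, -0.0895, 0.0796]
orientation: [[-0.363, 0.932, 0.001], [0.932, 0.363, 0.0], [0.0, 0.001, -1.0]]
wrist_force: [-0.8, 0.4, 1.4]
width: 0.001
finger_force: 0.8
```

```bash
python3 - <<'E'
from h import *
s=read_state();print(s['tcp_pos'],s['orientation'],s['wrist_force'])
E
```

```text
[ 0.5302817  -0.08954871  0.07957685] [[-3.62752238e-01  9.31885487e-01  5.03366641e-04]
 [ 9.31885622e-01  3.62752164e-01  2.33298093e-04]
 [ 3.48097689e-05  5.53709541e-04 -9.99999846e-01]] [-0.76254941  0.36314475  1.36791962]
```

Call:
jog_arm([
  {"x": 0.0,"y": 0.0,"z": 0.0015,"ax": 0.0,"ay": 0.0,"az": 0.0,"fingers": 0.0},
  {"x": 0.0,"y": 0.0,"z": 0.003,"ax": 0.0,"ay": 0.0,"az": 0.0,"fingers": 0.0},
  {"x": 0.0,"y": 0.0,"z": 0.003,"ax": 0.0,"ay": 0.0,"az": 0.0,"fingers": 0.0},
])

```text
time: 3.4
tcp_pos: [0.5303, -0.0896, 0.0765]
orientation: [[-0.363, 0.932, 0.0], [0.932, 0.363, 0.0], [0.0, 0.0, -1.0]]
wrist_force: [-0.6, 1.1, 5.0]
width: -0.002
finger_force: 2.3
```

Call:
jog_arm([
  {"x": 0.0,"y": 0.0035,"z": 0.0,"ax": 0.0,"ay": 0.0,"az": 0.0,"fingers": 0.0},
  {"x": 0.0,"y": 0.007,"z": 0.0,"ax": 0.0,"ay": 0.0,"az": 0.0,"fingers": 0.0},
  {"x": 0.0,"y": 0.0105,"z": 0.0,"ax": 0.0,"ay": 0.0,"az": 0.0,"fingers": 0.0},
  {"x": 0.0,"y": 0.014,"z": 0.0,"ax": 0.0,"ay": 0.0,"az": 0.0,"fingers": 0.0},
  {"x": 0.0,"y": 0.016,"z": 0.0,"ax": 0.0,"ay": 0.0,"az": 0.0,"fingers": 0.0},
])

```text
time: 4.03
tcp_pos: [0.5455, -0.0836, 0.0764]
orientation: [[-0.363, 0.932, 0.0], [0.932, 0.363, -0.0], [-0.0, 0.0, -1.0]]
wrist_force: [-0.5, 0.3, 5.1]
width: -0.003
finger_force: 2.5
```

Call:
jog_arm([
  {"x": 0.0,"y": 0.0,"z": 0.0,"ax": 0.0,"ay": 0.0,"az": 0.0,"fingers": 0.0},
  {"x": 0.0,"y": 0.0,"z": -0.01,"ax": 0.0,"ay": 0.0,"az": 0.0,"fingers": 0.0},
  {"x": 0.0,"y": -0.01,"z": -0.04,"ax": 0.0,"ay": 0.0,"az": 0.0,"fingers": 0.0},
  {"x": 0.0,"y": -0.01,"z": -0.074,"ax": 0.0,"ay": 0.0,"az": 0.0,"fingers": 0.0},
  {"x": 0.0,"y": -0.01,"z": -0.074,"ax": 0.0,"ay": 0.0,"az": 0.0,"fingers": 0.0},
])

```text
time: 4.65
tcp_pos: [0.5368, -0.0878, 0.1525]
orientation: [[-0.362, 0.932, 0.004], [0.932, 0.362, 0.0], [-0.001, 0.004, -1.0]]
wrist_force: [-0.2, 1.0, -1.1]
width: 0.001
finger_force: 0.0
```

```bash
python3 - <<'E'
from h import *
c,W=cam('wrist','w2.png')
t,_=cam('top','t2.png')
f=cv2.imread('pics/w2.png')[130:330,180:420]; g=cv2.imread('pics/t2.png')[150:250,280:400]
cv2.imwrite('pics/m2.png',np.hstack([cv2.resize(f,(480,400)),cv2.resize(g,(320,267))if 0 else cv2.copyMakeBorder(cv2.resize(g,(320,267)),0,133,0,0,0)]))
E
```

```text
(no output)
```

View pics/m2.png

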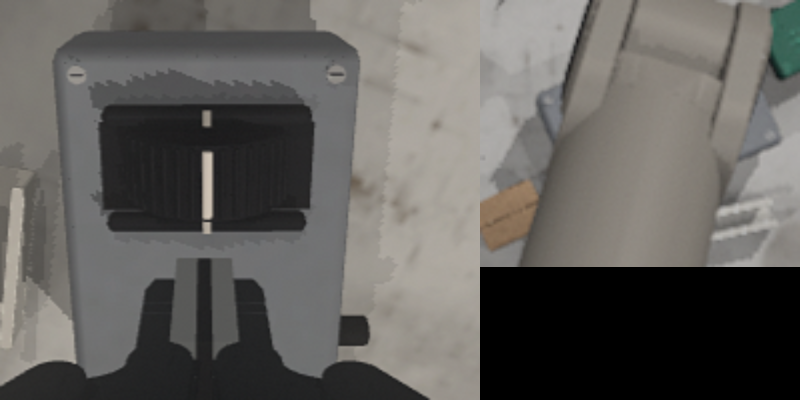

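The bar (207,185 in the crop) now stands exactly between the white marks at (207,118) and (207,228), so the wheel is at 0. Next is the button.

Call:
jog_arm([
  {"x": -0.045,"y": 0.0,"z": 0.0,"ax": 0.0,"ay": 0.0,"az": 0.0,"fingers": 0.0},
  {"x": -0.091,"y": 0.001,"z": 0.0,"ax": 0.0,"ay": 0.0,"az": 0.0,"fingers": 0.0},
  {"x": -0.091,"y": 0.001,"z": 0.04,"ax": 0.0,"ay": 0.0,"az": 0.0,"fingers": 0.0},
  {"x": -0.091,"y": 0.001,"z": 0.074,"ax": 0.0,"ay": 0.0,"az": 0.0,"fingers": 0.0},
  {"x": -0.091,"y": 0.001,"z": 0.074,"ax": 0.0,"ay": 0.0,"az": 0.0,"fingers": 0.0},
])

```text
time: 5.38
tcp_pos: [0.5665, -0.1709, 0.0728]
orientation: [[-0.363, 0.932, -0.008], [0.932, 0.363, 0.001], [0.004, -0.007, -1.0]]
wrist_force: [-0.6, 0.9, 0.4]
width: 0.001
finger_force: 0.0
```

Call:
jog_arm([
  {"x": 0.0,"y": 0.0,"z": 0.0,"ax": 0.0,"ay": 0.0,"az": 0.0,"fingers": 0.0},
  {"x": 0.0,"y": 0.0,"z": 0.003,"ax": 0.0,"ay": 0.0,"az": 0.0,"fingers": 0.0},
  {"x": 0.0,"y": 0.0,"z": 0.006,"ax": 0.0,"ay": 0.0,"az": 0.0,"fingers": 0.0},
  {"x": 0.0,"y": 0.0,"z": 0.009,"ax": 0.0,"ay": 0.0,"az": 0.0,"fingers": 0.0},
  {"x": 0.0,"y": 0.0,"z": 0.009,"ax": 0.0,"ay": 0.0,"az": 0.0,"fingers": 0.0},
])

```text
time: 6.0
tcp_pos: [0.5703, -0.1718, 0.0678]
orientation: [[-0.363, 0.932, 0.001], [0.932, 0.363, 0.0], [-0.0, 0.001, -1.0]]
wrist_force: [1.2, 0.8, 3.7]
width: 0.001
finger_force: 1.8
```

Call:
jog_arm([
  {"x": 0.0,"y": 0.0,"z": 0.0015,"ax": 0.0,"ay": 0.0,"az": 0.0,"fingers": 0.0},
  {"x": 0.0,"y": 0.0,"z": 0.003,"ax": 0.0,"ay": 0.0,"az": 0.0,"fingers": 0.0},
  {"x": 0.0,"y": 0.0,"z": 0.004,"ax": 0.0,"ay": 0.0,"az": 0.0,"fingers": 0.0},
  {"x": 0.0,"y": 0.0,"z": 0.004,"ax": 0.0,"ay": 0.0,"az": 0.0,"fingers": 0.0},
])

```text
time: 6.5
tcp_pos: [0.5704, -0.1718, 0.0658]
orientation: [[-0.363, 0.932, 0.002], [0.932, 0.363, 0.002], [0.001, 0.002, -1.0]]
wrist_force: [-4.3, 3.0, 19.2]
width: -0.001
finger_force: 9.5
```

```bash
python3 - <<'E'
from h import *
b=np.array([.5701,-.1720])
for n in ('top','scene'):
    W=np.load(n+'.npy'); r=np.hypot(*(W[...,:2]-b).transpose(2,0,1)); im=cv2.imread(f'pics/{n}.png').mean(2)
    for a in range(0,26,3):
        m=(r>=a/1e3)&(r<(a+3)/1e3); print(n,a,m.sum(),np.percentile(W[m][:,2],[10,50,90]).round(4),im[m].mean().round())
E
```

```text
top 0 7 [0.0682 0.0692 0.0704] 123.0
top 3 18 [0.0682 0.0709 0.0742] 122.0
top 6 27 [0.0683 0.0713 0.0721] 123.0
top 9 43 [0.0681 0.0707 0.0738] 121.0
top 12 50 [0.0613 0.0691 0.0725] 81.0
top 15 66 [0.0596 0.0618 0.0649] 42.0
top 18 77 [0.0559 0.0597 0.063 ] 67.0
top 21 88 [0.0547 0.0568 0.0597] 113.0
top 24 96 [0.0542 0.0567 0.0593] 122.0
scene 0 4 [0.0718 0.0726 0.0732] 104.0
scene 3 13 [0.0716 0.0726 0.0732] 103.0
scene 6 20 [0.0715 0.0725 0.0736] 103.0
scene 9 55 [0.0642 0.072  0.0739] 80.0
scene 12 54 [0.063  0.0677 0.0728] 61.0
scene 15 57 [0.0579 0.0625 0.0641] 33.0
scene 18 50 [0.0575 0.0605 0.0635] 57.0
scene 21 42 [0.0576 0.0585 0.0598] 90.0
scene 24 58 [0.0576 0.0589 0.06  ] 102.0
```

The button top was at about 0.072 and the ring is at about 0.0625. The stiff stop at 0.0658 is therefore the full 6 mm of travel. Releasing now.

Call:
jog_arm([
  {"x": 0.0,"y": 0.0,"z": -0.004,"ax": 0.0,"ay": 0.0,"az": 0.0,"fingers": 0.0},
  {"x": 0.0,"y": 0.0,"z": -0.01,"ax": 0.0,"ay": 0.0,"az": 0.0,"fingers": 0.0},
  {"x": 0.0,"y": 0.0,"z": -0.05,"ax": 0.0,"ay": 0.0,"az": 0.0,"fingers": 0.0},
  {"x": 0.04,"y": -0.02,"z": -0.1,"ax": 0.0,"ay": 0.0,"az": 0.0,"fingers": 0.0},
  {"x": 0.05,"y": -0.06,"z": -0.13,"ax": 0.0,"ay": 0.0,"az": 0.0,"fingers": 0.0},
])

```text
time: 7.12
tcp_pos: [0.4955, -0.1446, 0.194]
orientation: [[-0.367, 0.93, -0.001], [0.93, 0.367, 0.0], [0.001, -0.001, -1.0]]
wrist_force: [-0.1, -0.4, 1.6]
width: 0.001
finger_force: 0.0
```

```bash
python3 - <<'E'
from h import *
cam('wrist','w3.png'); c,S=cam('scene','s3.png')
print(read_state()['tcp_pos'])
m=(abs(S[...,2]-.058)<.007)&(S[...,0]>.35)&(S[...,0]<.75)&(S[...,1]>-.3)&(S[...,1]<.05)
k,l,st,ce=cv2.connectedComponentsWithStats(m.astype(np.uint8)); i=1+np.argmax(st[1:,4])
print(cv2.minAreaRect(S[l==i][:,:2].astype(np.float32)*1000))
r=np.hypot(*(S[...,:2]-[.5701,-.172]).transpose(2,0,1));print(np.median(S[r<.009][:,2]))
E
```

```text
[ 0.49268327 -0.1485335   0.19566346]
((553.5747680664062, -128.5551300048828), (117.393798828125, 175.477294921875), 21.201330184936523)
0.07254641968032959
```

View pics/w3.png

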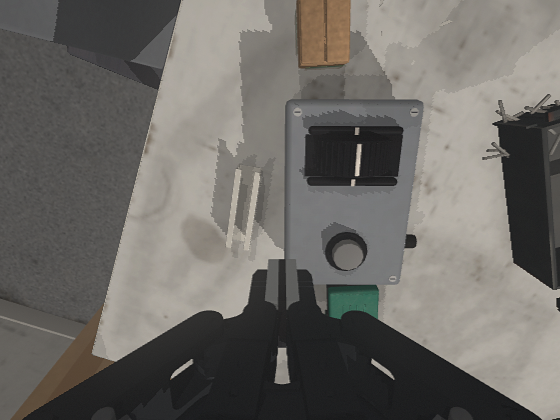

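The bar at (359,157) is still between the marks at (358,130) and (354,182). The button at (347,254) is back up at 0.0725 m, and the box has not moved. Handing the job in.

```bash
python3 -c "
from bench import sign_off; print(sign_off())"
```

```text
the job is handed in; nothing more can be done
None
```

The job is done and handed in: I stroked the wheel one click to its marks, then pressed the start button fully down and let it go; the last pictures show the box unmoved and nothing round it visibly disturbed.

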